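# Pin the panel holder and take a coating reading on the marked spot

## Robot

A 7-joint arm with a two-finger parallel gripper is mounted at the origin on the work surface. World frame = base frame: x ahead of the robot, y to its left, z up, the work surface at z = 0. Lengths are in m, angles in rad, forces in N, time in s.
With the tool pointing down it reaches from about 0.425 to 0.925 m from the base axis. Payload 6.8 kg.
Tool frame: the origin (TCP) lies at the very end of the fingers, on their centre line; the grasp point (between the pads) lies 19 mm behind it; z points along the fingers, y is the line along which they close (so a half turn about z gives the same grasp; the last joint's range is limited). The gripper opens to 85 mm and grips with 20 to 120 N. Pads are 22 mm wide; open, the fingers measure 114 mm over their backs; the gripper's body (76 mm by 85 mm) begins 54 mm behind the grasp point. The pads swing forward as they close: fully open they stand 13 mm farther back than shut.
Start: joints at [1.097, 0.477, 0.022, 1.555, -0.011, 1.109, -0.083], TCP at [0.241, -0.63, 0.231] pointing down, gripper open.
Joint ranges: [-2.96, 2.96], [-0.34, 2.1], [-1.41, 1.46], [0.24, 2.44], [-1.37, 4.51], [0.17, 1.92], [-2.96, 2.96]. Speed limits (rad/s): [2.39, 2.39, 3.14, 3.14, 3.14, 3.14, 3.14].

## Interface

Orientations are given as a unit quaternion [w, x, y, z].
In Python, from station import get_obs, read_camera, hand_in gives the robot as it stands.
- The arm moves only by the tool arm_command, never from a script. Its argument "commands" is one flat list of numbers, 7 for each row, row after row: the shift along the tool's x, y, z in m, then the turn, a rotation vector about the tool's x, y, z in degrees, then the opening, from 0 (shut) to 1 (fully open). In form: [tx, ty, tz, rx, ry, rz, fingers, tx, ty, tz, rx, ry, rz, fingers, ...]. A call has 1 to 8 rows; each row is the pose to reach, as a shift and turn from the pose commanded when the call began, along the tool's axes at that moment; what a row does not reach only later rows make up. A row lasts 1/10 s, in which the tool goes at most 50 mm and 8.59 degrees, less where a joint would pass 70% of its speed; a pose out of reach is approached as far as the arm can. A call with a gripper value outside its range is refused whole. The fingers move at their own pace and stop on an object; "force" is the grip in N (left out, the last holds). Time passes only in rows, so rows that repeat a pose let the fingers close. It gives the time, the measured TCP pose, the force, the opening and the grip force at its end, in the units of the state.
- get_obs(): the state, without advancing time (a new reading comes with each control period).
- read_camera(name): name is "scene" or "top"; returns a dict with "img" (384x512x3 uint8, red, green, blue), "camera_matrix" (3x3 intrinsics, pixels), "k1" (the pictures are not rectified: a ray, as slopes to the right and down, at radius r is drawn at 1 + k1 r^2 times it, then the intrinsics apply), "pose" (4x4, takes a point from camera to world coordinates). Camera axes: x right, y down, z forward; pixel columns grow to the right and rows downward; lengths in m; the calibration is good to about 2 mm. A picture is of the moment at which its call begins. There is no depth.
- hand_in(): hands the job in; it is judged then, once.
The state is a dict: "t": time; "q": joint angles; "joint_vel": joint speeds; "joint_torque": joint torques, N m; "eef_pos": TCP position; "tool_rot": TCP orientation; "contact_force": force on the tool from outside, world axes, zero at the start; "torque": the same for the moment, N m; "gripper_width": opening from 0.0 (shut) to 1.0 (fully open); "grasp_force": force on a finger pad.
Only numpy, scipy, OpenCV 4.12 (cv2) and the standard library are available. Lean on these libraries where they do the work, as an engineer would, in place of code of your own. Each camera call takes 0.05 s, during which the arm holds its last target. There are 200 camera calls.

## Task

Lock the panel holder's turntable: take the headed pin out of its block and push it down through the aligned holes of fork and lug until its collar sits fully home on the fork. Then take the coating gauge from its stand and hold its sprung tip inside the black ring on the sloping panel, square to the panel and pressed lightly, so that the tip is pushed in about half way and never jammed hard against the panel. Finish while still holding the gauge there for its reading, with the pin left home and the other things on the bench left alone.

Things in the scene. Friction and masses are not known exactly. Their poses are not given: they have to be found in the camera images.
- holder: Panel holder, fixed: dark steel base plate 140 x 250 x 12 mm (x, y, z), origin at the centre of its underside, on the bench. At y = +80 mm stands a steel fork of two level plates, 44 x 44 x 10 mm, tops 70 and 46 mm above the bench, joined by a post 70 mm high on their +y side (y = 102 to 116 mm). At y = -70 mm is the turntable's vertical axis.
- fork_hole (a point): Centre of the mouth of the fork's upper hole, on the upper plate's top face, 70 mm above the bench. All three holes (upper plate, lug, lower plate) are vertical, 15 mm across, in line, with free space for 24 mm below the lower plate. Axes as holder.
- turntable: Turntable with lug and sloping panel. Origin at bench height on its vertical axis (holder y = -70 mm). Axes parallel to the holder's and its 8 mm thick lug's hole (y = +150 mm) in line with the fork's at the start; a sideways push of some newtons turns it until pinned. Grey panel 110 x 100 x 6 mm: top face's centre at z = 100 mm, normal leaning 0.35 rad (20 degrees) from vertical towards +x.
- mark (a point): Centre of the black ring (about 20 mm outside, 16 mm inside) drawn on the panel's painted face (whose upper edge stands 119 mm above the bench), 10 mm up the slope and 15 mm towards -y from the panel's centre. Its axes lie with the panel: z is the outward normal, x points down the slope.
- pin_block: Light wood block 64 x 64 x 56 mm, fixed; origin at the centre of its underside. The pin stands in its central hole of 14 mm.
- pin: Steel headed pin, upright, loose, 0.11 kg. Origin at the centre of its lower end; z up along it. Round shank 12 mm across, 50 mm long, its last 10 mm tapered to 5 mm; collar 24 mm across from z = 50 to 55 mm; square head 18 x 18 mm (sides along x and y) from z = 55 to 79 mm, to be gripped. At the start the collar rests on the block, the origin 6 mm above the bench.
- pin_collar (a point): Centre of the underside of the pin's collar (z = 50 mm on the pin), which comes to lie on the fork's upper plate.
- gauge_stand: Black block 70 x 70 x 56 mm, fixed; origin at the centre of its underside. The gauge stands in its central hole of 20 mm.
- gauge: Coating gauge, upright, loose, 0.14 kg. Origin on its axis at its sleeve's lower end; z up, away from the tip. Sleeve 18 mm across to z = 40, collar 28 mm across to z = 45, grey square head 26 x 26 mm (sides along x and y) to z = 105 mm, to be gripped. A sprung tip 8 mm across sticks out to z = -12 mm. At the start the collar rests on the stand, the origin 16 mm above the bench.
- plunger (a joint): How far the gauge's sprung tip is pushed in: 0 free, 0.010 m fully in. The spring takes about 1 N to start and 0.4 N more per mm (3 N half way).
- gauge_tip (a point): End of the gauge's sprung tip; 12 mm below the gauge's origin along its axis when free. It moves in with the tip.
- can: Bystander: can 66 mm across, 110 mm high; origin at the centre of its underside.
- tape: Bystander: black roll of tape, 90 mm across, 22 mm high; origin at the centre of its underside.
- screwdriver: Bystander: screwdriver lying on the bench, handle towards its own -x; origin near its middle.
Not all that is in view belongs to the job. What is shaped like the pin but brown or purple is not meant.

How it is judged:
By the outcome, as a careful person would: the job done as asked, in the order asked, and still so for the second after the job is handed in, while the arm keeps its last pose, push and grip.
It also fails if it takes over 61 s, if anything falls off the work surface, if the arm or the gripper's body presses on something with over 40 N, if the wrist force passes 120 N, or if a joint passes its speed limit or range.

## Working session

There is one attempt and no reset: what is moved stays moved. The work goes in short steps, Python scripts to look and compute and a tool call to move; the robot and the scene stay as the last step left them, time stands still between calls to the robot, and variables do not carry over. Pictures are saved under pics/ and viewed, at most 11 in all, crops included, and the job is handed in when it is done.

Besides the shell and the picture viewer there is one more tool, called after "Call:" as name(argument=value, ...) on one line, values as JSON. arm_command: Moves the arm, as the interface text tells. Its arguments: {"type":"object","properties":{"commands":{"type":"array","items":{"type":"number"}},"force":{"type":"number"}},"required":["commands"]}

```bash
mkdir -p pics
cat > h.py <<'E'
import numpy as np, cv2
from station import get_obs, read_camera, hand_in
def ray(c,u,v):
    K=c["camera_matrix"];K=np.array(K);P=np.array(c["pose"])
    d=cv2.undistortPoints(np.array([[[u,v]]],float),K,np.array([c["k1"],0,0,0,0.]))[0,0]
    return P[:3,3],P[:3,:3]@np.array([d[0],d[1],1.])
def onz(c,u,v,z):
    o,d=ray(c,u,v); return o+d*(z-o[2])/d[2]
def proj(c,p):
    K=np.array(c["camera_matrix"]);P=np.array(c["pose"]);R=P[:3,:3].T
    return cv2.projectPoints(np.array([p],float),cv2.Rodrigues(R)[0],-R@P[:3,3],K,np.array([c["k1"],0,0,0,0.]))[0].ravel()
def tri(rays):
    A=np.zeros((3,3));b=np.zeros(3)
    for o,d in rays:
        d=d/np.linalg.norm(d);M=np.eye(3)-np.outer(d,d);A+=M;b+=M@o
    return np.linalg.solve(A,b)
def snap(n,f,box=None,s=1):
    c=read_camera(n);im=np.array(c["img"])[:,:,::-1]
    if box: im=im[box[1]:box[3],box[0]:box[2]]
    cv2.imwrite("pics/"+f,cv2.resize(im,None,fx=s,fy=s,interpolation=cv2.INTER_CUBIC));return c
E
python3 - <<'E'
from h import *
import pickle
np.set_printoptions(precision=4,suppress=True)
C={}
for n in("scene","top"):
    C[n]=snap(n,n+"0.png",s=1.5);c=C[n];print(n,c["camera_matrix"],c["k1"],c["pose"])
pickle.dump(C,open("c0.pkl","wb"))
o=get_obs();print({k:o[k] for k in("t","eef_pos","tool_rot","contact_force","gripper_width")})
E
```

```text
scene [[463.7158   0.     256.443 ]
 [  0.     463.7158 189.2461]
 [  0.       0.       1.    ]] 0.06444380612693038 [[ 0.4985  0.4998 -0.7083  1.3853]
 [ 0.8668 -0.3002  0.3983 -0.5097]
 [-0.0136 -0.8125 -0.5828  0.7351]
 [ 0.      0.      0.      1.    ]]
top [[459.9306   0.     257.0883]
 [  0.     459.9306 187.1092]
 [  0.       0.       1.    ]] -0.016826621636530686 [[-0.1476 -0.9652  0.2159  0.3624]
 [-0.989   0.1456 -0.0255 -0.0326]
 [-0.0068 -0.2173 -0.9761  1.2155]
 [ 0.      0.      0.      1.    ]]
{'t': 0.1, 'eef_pos': array([ 0.2413, -0.6298,  0.2304]), 'tool_rot': array([-0.0008,  0.9833,  0.1819, -0.0002]), 'contact_force': array([-0.5537,  0.3955, -0.0646]), 'gripper_width': 1.0034285137411092}
```

View pics/scene0.png

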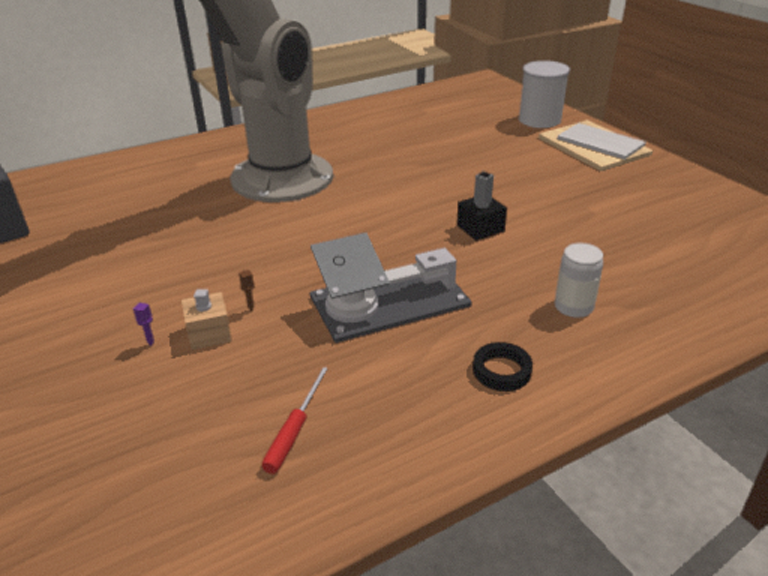

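View pics/top0.png

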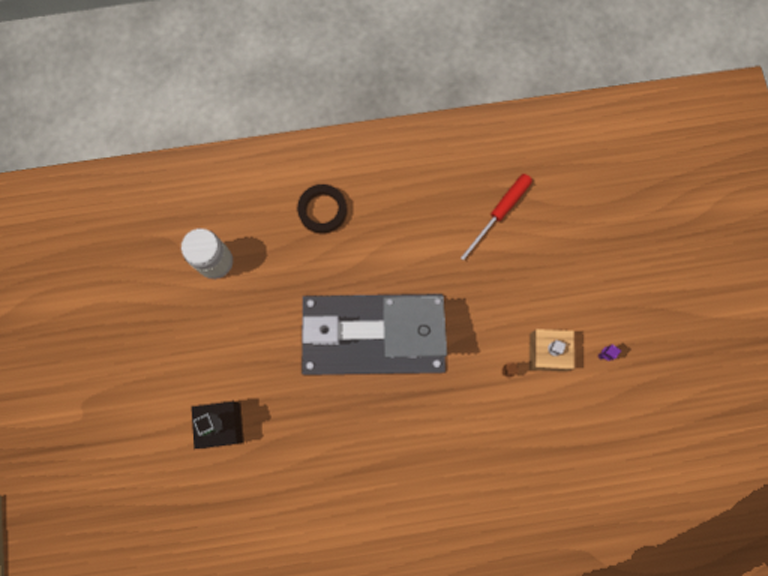

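The scene view shows the holder in the middle (ring at 339,261; fork hole at 432,259), the block with the pin at (203,297) and the gauge at (484,190). In the top view (1.5x) the pin head is at (558,347), the fork hole at (324,329), the ring at (424,330) and the gauge head at (203,425).

Run:
```python
from h import *
import pickle
np.set_printoptions(precision=4,suppress=True)
C=pickle.load(open("c0.pkl","rb"));T=C["top"];S=C["scene"]
def blobs(c,box,f,name):
    im=np.array(c["img"])[box[1]:box[3],box[0]:box[2]]
    k=6;b=cv2.resize(im,None,fx=k,fy=k,interpolation=cv2.INTER_CUBIC)
    m=f(cv2.cvtColor(b,cv2.COLOR_RGB2HSV).astype(int)).astype(np.uint8)
    cs,_=cv2.findContours(m,cv2.RETR_LIST,cv2.CHAIN_APPROX_NONE)
    out=[]
    for q in sorted(cs,key=cv2.contourArea)[::-1][:4]:
        if cv2.contourArea(q)<60: continue
        M=cv2.moments(q);ctr=np.array([M['m10'],M['m01']])/M['m00']
        bx=(cv2.boxPoints(cv2.minAreaRect(q))+.5)/k-.5+box[:2]
        u=(ctr+.5)/k-.5+box[:2]
        print(name,"area",cv2.contourArea(q)/k/k,"c",u,"rect",(cv2.minAreaRect(q)[1]/np.array(k)))
        out.append((u,bx))
    return b,out
def edges(c,bx,z):
    P=np.array([onz(c,*p,z) for p in bx])[:,:2]; e=np.diff(np.vstack([P,P[:1]]),axis=0)
    return P.mean(0),np.linalg.norm(e,axis=1)*1000,np.degrees(np.arctan2(e[:,1],e[:,0]))
V=[]
b,o=blobs(T,(355,215,390,250),lambda h:(h[...,1]<70)&(h[...,2]>100),"pin");V.append(b)
print(onz(T,*o[0][0],.085),edges(T,o[0][1],.085))
b,o=blobs(T,(355,215,390,250),lambda h:(h[...,1]>90)&(h[...,2]>150),"block");
print(onz(T,*o[0][0],.056),edges(T,o[0][1],.056))
b,o=blobs(T,(203,208,228,231),lambda h:(h[...,2]<110),"hole");V.append(b)
for u,_ in o: print(onz(T,*u,.07))
b,o=blobs(T,(270,208,296,232),lambda h:(h[...,2]<75),"ring");V.append(b)
for u,_ in o: print(onz(T,*u,.1034))
b,o=blobs(T,(124,266,166,302),lambda h:(h[...,2]>70)&(h[...,1]<90),"gauge");V.append(b)
for u,bx in o[:2]: print(onz(T,*u,.121),edges(T,bx,.121))
b,o=blobs(T,(195,190,305,256),lambda h:(h[...,1]<110),"plate")
print(edges(T,o[0][1],.012))
b,o=blobs(S,(215,163,240,184),lambda h:(h[...,2]<85),"Sring");V.append(b)
b,o=blobs(S,(278,165,300,180),lambda h:(h[...,2]<120),"Shole");V.append(b)
b,o=blobs(S,(122,185,150,212),lambda h:(h[...,1]<60),"Spin");V.append(b)
V=[cv2.resize(v,(260,260)) for v in V]; V+= [V[0]*0]*(6-len(V)) if len(V)<6 else []
cv2.imwrite("pics/m.png",np.vstack([np.hstack(V[:3]),np.hstack(V[3:6])])[:,:,::-1])
```

```text
pin area 89.6388888888889 c [370.727  231.5454] rect [10.8933 10.8844]
[ 0.4598 -0.3225  0.085 ] (array([ 0.4598, -0.3218]), array([27.4693, 26.3947, 27.4143, 26.275 ]), array([ -35.946 , -124.4554,  143.8007,   55.6721]))
block area 914.75 c [370.7029 230.7176] rect [34.8333 34.8333]
block area 121.375 c [371.5613 231.5541] rect [14.6667 11.3333]
[ 0.4644 -0.3303  0.056 ] (array([ 0.461 , -0.3329]), array([88.77  , 88.4506, 87.3389, 88.367 ]), array([-98.581 , 167.9888,  81.4127, -11.0853]))
hole area 65.80555555555556 c [216.4548 209.1489] rect [ 6.3333 24.8333]
hole area 36.125 c [216.4164 229.3159] rect [ 4.8333 24.8333]
hole area 19.15277777777778 c [215.9306 219.4008] rect [4.8333 5.1667]
[0.5747 0.0474 0.07  ]
[0.524  0.0541 0.07  ]
[0.549  0.0521 0.07  ]
ring area 2.375 c [285.3663 219.3871] rect [5.3798 2.1072]
[ 0.5184 -0.1179  0.1034]
gauge area 136.23611111111111 c [135.2523 282.5727] rect [12.5398 12.2553]
gauge area 67.34722222222221 c [135.032  282.4283] rect [8.7277 8.8515]
[0.4208 0.2543 0.121 ] (array([0.4207, 0.2543]), array([28.1982, 29.4947, 28.0507, 29.4498]), array([ -75.1518, -162.2964,  104.7406,   17.9955]))
[0.4212 0.2548 0.121 ] (array([0.4214, 0.2549]), array([20.38  , 20.5024, 20.3051, 20.4819]), array([ -76.595 , -163.6162,  103.3356,   16.5969]))
plate area 5023.194444444444 c [248.7403 222.5458] rect [52.945  97.2141]
(array([ 0.5383, -0.0288]), array([259.6113, 140.6491, 253.2199, 140.8006]), array([-97.6683, 171.3026,  82.3591,  -6.0952]))
Sring area 1.7777777777777777 c [222.0451 173.2886] rect [2.5    0.8333]
Shole area 58.25 c [289.7351 177.4052] rect [22.5699  6.8673]
Shole area 6.972222222222222 c [287.4454 172.0537] rect [1.8333 4.6667]
Spin area 126.1388888888889 c [134.4637 199.7235] rect [14.8755 10.429 ]
```

View pics/m.png

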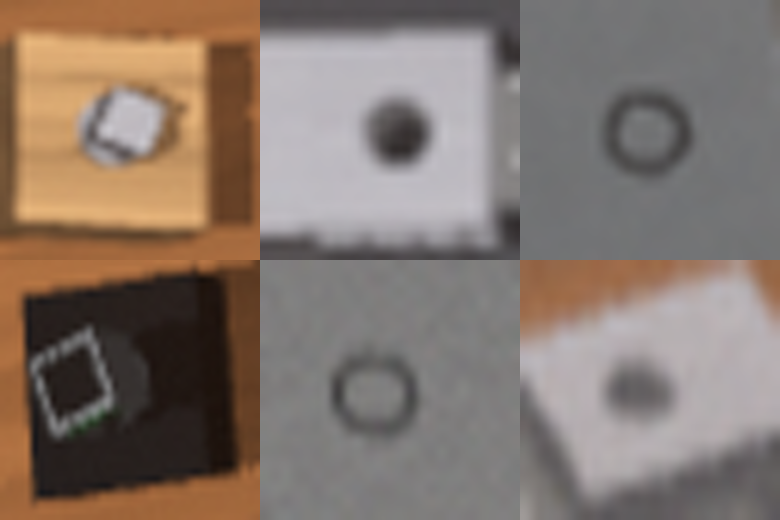

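The enlarged crops show the pin head (top view about 372.5,230.9, turned about 25° in the image), the fork hole (216,219.4), the ring (282.2,219.7) and the square gauge head (135.1,282.4). In the scene view the ring is at (225.6,173.4) and the hole at (287.4,172).

Run:
```python
from h import *
import pickle
np.set_printoptions(precision=4,suppress=True)
C=pickle.load(open("c0.pkl","rb"));T=C["top"];S=C["scene"]
print("hole tri",tri([ray(T,215.93,219.4),ray(S,287.44,172.05)]),onz(S,287.44,172.05,.07))
rg=tri([ray(T,282.2,219.7),ray(S,225.6,173.4)]);print("ring tri",rg)
# predicted ring z
print("ring z exp",.1+.01*np.sin(.35))
for th in(170,185,195):
    k=8;im=np.array(T["img"])[215:250,355:390]
    b=cv2.resize(im,None,fx=k,fy=k,interpolation=cv2.INTER_CUBIC);h=cv2.cvtColor(b,cv2.COLOR_RGB2HSV)
    m=((h[...,2]>th)&(h[...,1]<60)).astype(np.uint8)
    q=max(cv2.findContours(m,0,1)[0],key=cv2.contourArea)
    bx=(cv2.boxPoints(cv2.minAreaRect(q))+.5)/k-.5+[355,215]
    P=np.array([onz(T,*p,.085) for p in bx]);e=np.diff(P,axis=0)
    print(th,bx.mean(0),P.mean(0),np.linalg.norm(e,axis=1),np.degrees(np.arctan2(e[:,1],e[:,0]))%90)
u=proj(S,P.mean(0));print("scene pin top pred",u)
print("gauge scene pred",proj(S,[.4212,.2547,.121]))
# plate screws -> holder yaw (approx z 14mm)
im=np.array(T["img"]);g=cv2.cvtColor(im,cv2.COLOR_RGB2HSV)
m=((g[...,2]>120)&(g[...,1]<60)).astype(np.uint8)
n,l,s,c=cv2.connectedComponentsWithStats(m)
for i in range(1,n):
    if 195<c[i][0]<305 and 190<c[i][1]<256: print(s[i][4],c[i],onz(T,*c[i],.013)[:2])
# fork plate direction: holder rotation from hole and ring
d=.0
# mark in holder: y=-70-15=-85, x = -10*cos.35 ; hole (0,.08)
v=np.array([0.0094,.165]);w=np.array([.549,.0521])-rg[:2]
print("len",np.linalg.norm(v),np.linalg.norm(w),"yaw",np.degrees(np.arctan2(w[1],w[0])-np.arctan2(v[1],v[0])))
```

```text
hole tri [0.5496 0.0527 0.0681] [0.5521 0.0517 0.07  ]
ring tri [ 0.5191 -0.1097  0.1025]
ring z exp 0.10342897807455452
170 [372.3571 230.6557] [ 0.4614 -0.3269  0.085 ] [0.0174 0.0173 0.0174] [57.463  59.334  57.2918]
185 [372.1941 230.759 ] [ 0.4612 -0.3264  0.085 ] [0.0148 0.0156 0.0148] [58.7534 60.7402 58.5982]
195 [372.    228.375] [ 0.467  -0.3271  0.085 ] [0.0046 0.0022 0.0046] [81.4166 78.423  81.4164]
scene pin top pred [133.5703 195.3621]
gauge scene pred [322.2293 115.8357]
34 [260.7353 200.6176] [ 0.5905 -0.0682]
33 [289.4545 199.5152] [ 0.5821 -0.1442]
18 [206.5    201.7778] [0.6089 0.0751]
2 [265.5 204.5] [ 0.5783 -0.0791]
1 [293. 205.] [ 0.5661 -0.1511]
2 [257.5 206. ] [ 0.5774 -0.0575]
1 [260. 207.] [ 0.5738 -0.0637]
1 [263. 206.] [ 0.5753 -0.072 ]
1 [265. 208.] [ 0.5692 -0.0764]
802 [226.3354 219.6908] [0.5534 0.0292]
5 [295.4 212.8] [ 0.5445 -0.1539]
2 [295.  216.5] [ 0.5349 -0.1513]
1 [296. 228.] [ 0.5044 -0.1488]
4 [259.5  236.25] [ 0.4972 -0.0508]
3 [275. 237.] [ 0.4892 -0.0906]
21 [206. 243.] [0.5004 0.09  ]
20 [290.9  241.95] [ 0.4703 -0.1296]
len 0.16526754067269228 0.1645412202541727 yaw -7.191911816154183
```

Call:
arm_command(commands=[0.314, -0.204, 0.06, 0, 0, -37, 0.5, 0.314, -0.204, 0.06, 0, 0, -37, 0.5, 0.314, -0.204, 0.06, 0, 0, -37, 0.5, 0.314, -0.204, 0.06, 0, 0, -37, 0.5, 0.314, -0.204, 0.06, 0, 0, -37, 0.5, 0.314, -0.204, 0.06, 0, 0, -37, 0.5, 0.314, -0.204, 0.06, 0, 0, -37, 0.5, 0.314, -0.204, 0.06, 0, 0, -37, 0.5], force=40)

```text
t: 0.9
eef_pos: [0.4638, -0.323, 0.1705]
tool_rot: [-0.001, 0.874, 0.487, 0.001]
contact_force: [1.2, -0.3, 0.0]
gripper_width: 0.497
grasp_force: 0.0
```

```bash
cat >> h.py <<'E'
from scipy.spatial.transform import Rotation as Rn
np.set_printoptions(precision=4,suppress=True)
def st():
    o=get_obs();q=o["tool_rot"];R=Rn.from_quat([*q[1:],q[0]])
    print("t",o["t"],"p",o["eef_pos"],"F",o["contact_force"],"w",o["gripper_width"],"g",o["grasp_force"],"\nq",o["q"])
    return np.array(o["eef_pos"]),R
def go(p,R2):
    P,R=st();print("shift",R.inv().apply(np.array(p)-P),"rot",np.degrees((R.inv()*R2).as_rotvec()))
def down(phi): # tool y yaw, pointing down
    y=np.array([np.cos(np.radians(phi)),np.sin(np.radians(phi)),0]);z=np.array([0,0,-1.]);return Rn.from_matrix(np.c_[np.cross(y,z),y,z])
E
python3 - <<'E'
from h import *
go([.4613,-.3267,.063],down(-32))
a=snap("scene","s1.png",(70,120,215,240),2.7);b=snap("top","t1.png")
x,y=cv2.imread("pics/s1.png"),cv2.imread("pics/t1.png")[180:290,310:450]
y=cv2.resize(y,None,fx=2.7,fy=2.7,interpolation=cv2.INTER_CUBIC);h=min(x.shape[0],y.shape[0])
cv2.imwrite("pics/m1.png",np.hstack([x[:h],y[:h]]))
E
```

```text
t 0.9 p [ 0.4638 -0.323   0.1705] F [ 1.1705 -0.3138  0.0069] w 0.4969743219077009 g 0.0 
q [ 0.6901  0.3774 -0.2391  1.8681  0.1084  0.9096 -0.154 ]
shift [-0.0047 -0.      0.1075] rot [-0.062  -0.1032  0.2294]
```

View pics/m1.png

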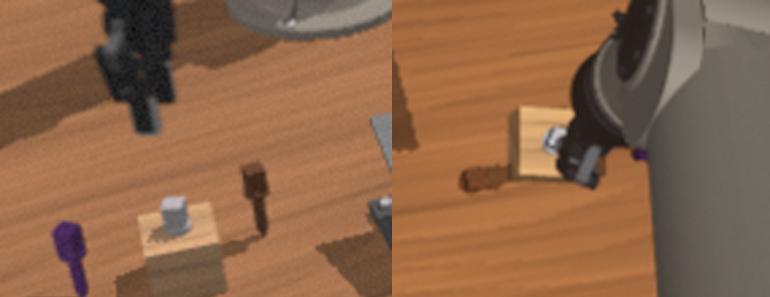

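The fingers are above the pin and clear of both look-alikes (purple at about 68,240 and brown at 255,180 in the left crop). The pin head is at (174,200).

Call:
arm_command(commands=[-0.004, 0, 0.04, 0, 0, 0, 0.5, -0.004, 0, 0.08, 0, 0, 0, 0.5, -0.004, 0, 0.107, 0, 0, 0, 0.5, -0.004, 0, 0.107, 0, 0, 0, 0.5, -0.004, 0, 0.107, 0, 0, 0, 0.1, -0.004, 0, 0.107, 0, 0, 0, 0.1, -0.004, 0, 0.107, 0, 0, 0, 0.1, -0.004, 0, 0.107, 0, 0, 0, 0.1], force=40)

```text
t: 1.8
eef_pos: [0.4601, -0.3317, 0.0659]
tool_rot: [0.001, 0.875, 0.484, 0.0]
contact_force: [-3.0, 1.2, 7.6]
gripper_width: 0.199
grasp_force: 40.8
```

Run:
```python
from h import *
st()
a=snap("scene","s2.png",(90,140,190,215),6)
```

```text
t 1.8 p [ 0.4601 -0.3317  0.0659] F [-2.9569  1.225   7.5736] w 0.19871414987666233 g 40.81941068172455 
q [ 0.6779  0.5201 -0.2096  1.9363  0.1623  0.699  -0.1887]
```

View pics/s2.png

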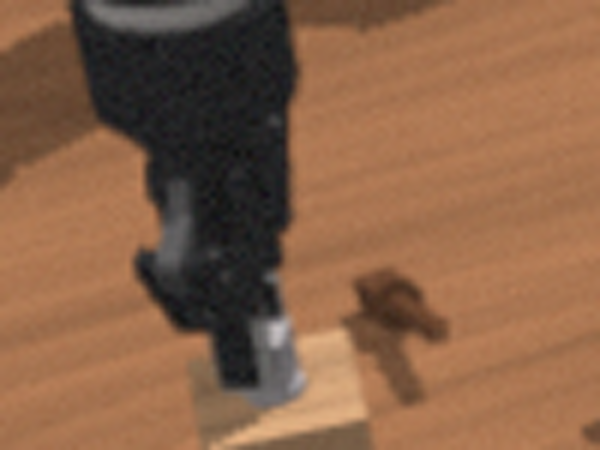

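Call:
arm_command(commands=[0, 0, 0, 0, 0, 0, 0.33, 0, 0, -0.002, 0, 0, 0, 0.33, 0.004, 0, -0.002, 0, 0, 0, 0.33, 0.004, 0, -0.002, 0, 0, 0, 0.33, 0.004, 0, -0.002, 0, 0, 0, 0.33])

```text
t: 2.35
eef_pos: [0.4619, -0.3273, 0.0663]
tool_rot: [-0.0, 0.875, 0.485, 0.0]
contact_force: [-0.2, 0.6, -0.1]
gripper_width: 0.33
grasp_force: 0.0
```

Run:
```python
from h import *
st()
a=snap("scene","s3.png",(80,140,200,230),5)
```

```text
t 2.35 p [ 0.4619 -0.3273  0.0663] F [-0.2345  0.6368 -0.0784] w 0.3295226794662738 g 0.0 
q [ 0.6709  0.5191 -0.2109  1.937   0.1614  0.7015 -0.1953]
```

View pics/s3.png

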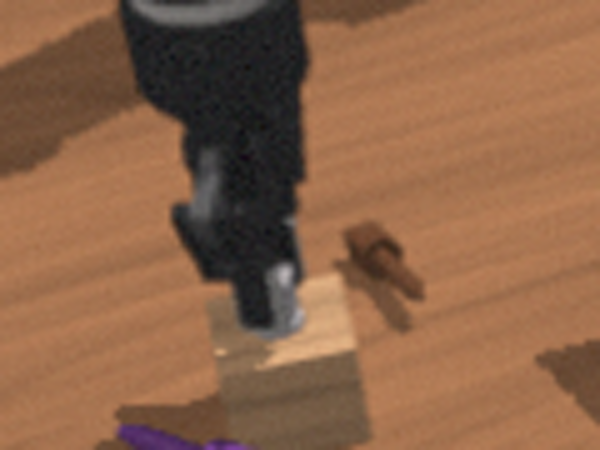

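Both look-alikes have now tipped over (brown at 385,265 and purple at 180,440). The purple one was well away from the fingers, so they may not have been stable standing up. The pin is upright between the pads at (285,295), so I'm gripping it now and lifting.

Call:
arm_command(commands=[0, 0, 0, 0, 0, 0, 0.1, 0, 0, 0, 0, 0, 0, 0.1, 0, 0, 0, 0, 0, 0, 0.1, 0, 0, 0, 0, 0, 0, 0.1, 0, 0, -0.04, 0, 0, 0, 0.1, 0, 0, -0.08, 0, 0, 0, 0.1, 0, 0, -0.12, 0, 0, 0, 0.1, 0, 0, -0.12, 0, 0, 0, 0.1], force=60)

```text
t: 3.2
eef_pos: [0.4647, -0.3293, 0.1917]
tool_rot: [0.004, 0.875, 0.484, 0.002]
contact_force: [0.6, -0.2, -1.4]
gripper_width: 0.197
grasp_force: 61.6
```

Run:
```python
from h import *
go([.5498,.0522,.17],down(-32))
```

```text
t 3.2 p [ 0.4647 -0.3293  0.1917] F [ 0.5721 -0.1742 -1.4068] w 0.19721279468296807 g 61.64374351501465 
q [ 0.6991  0.354  -0.2396  1.8471  0.1029  0.9426 -0.1456]
shift [ 0.3685 -0.1306  0.0204] rot [ 0.5598  0.0027 -0.0629]
```

Call:
arm_command(commands=[0.045, -0.015, -0.02, 0, 0, 0, 0.1, 0.09, -0.03, -0.02, 0, 0, 0, 0.1, 0.135, -0.045, -0.02, 0, 0, 0, 0.1, 0.18, -0.061, -0.02, 0, 0, 0, 0.1, 0.225, -0.077, -0.02, 0, 0, 0, 0.1, 0.27, -0.093, -0.02, 0, 0, 0, 0.1, 0.315, -0.109, -0.02, 0, 0, 0, 0.1, 0.345, -0.119, -0.02, 0, 0, 0, 0.1])

```text
t: 4.0
eef_pos: [0.5435, 0.0321, 0.2054]
tool_rot: [-0.001, 0.874, 0.486, -0.0]
contact_force: [1.0, 0.9, -0.0]
gripper_width: 0.192
grasp_force: 61.6
```

Call:
arm_command(commands=[0.023, -0.007, 0.02, 0, 0, 0, 0.1, 0.023, -0.007, 0.045, 0, 0, 0, 0.1, 0.023, -0.007, 0.045, 0, 0, 0, 0.1, 0.023, -0.007, 0.045, 0, 0, 0, 0.1, 0.023, -0.007, 0.045, 0, 0, 0, 0.1, 0.023, -0.007, 0.045, 0, 0, 0, 0.1])

```text
t: 4.6
eef_pos: [0.5509, 0.0506, 0.1624]
tool_rot: [0.0, 0.875, 0.484, 0.001]
contact_force: [-0.0, 0.4, -1.4]
gripper_width: 0.194
grasp_force: 61.5
```

Run:
```python
from h import *
go([.5498,.0522,.17],down(-32))
a=snap("scene","s4.png",(240,100,340,215),5)
b=snap("top","t4.png",(160,175,290,265),5)
cv2.imwrite("pics/m4.png",np.hstack([cv2.resize(cv2.imread("pics/s4.png")[:450],(350,315)),cv2.resize(cv2.imread("pics/t4.png"),(450,315))]))
print(proj(a,[.5498,.0522,.07]))
```

```text
t 4.6 p [0.5509 0.0506 0.1624] F [-0.022   0.3594 -1.4353] w 0.19384666000926348 g 61.499290466308594 
q [ 0.1223  0.3865 -0.4065  1.8959  0.1929  0.8953 -0.9388]
shift [ 0.0008 -0.0017 -0.0076] rot [ 0.0944 -0.0541 -0.1139]
[287.122  171.5702]
```

View pics/s4.png

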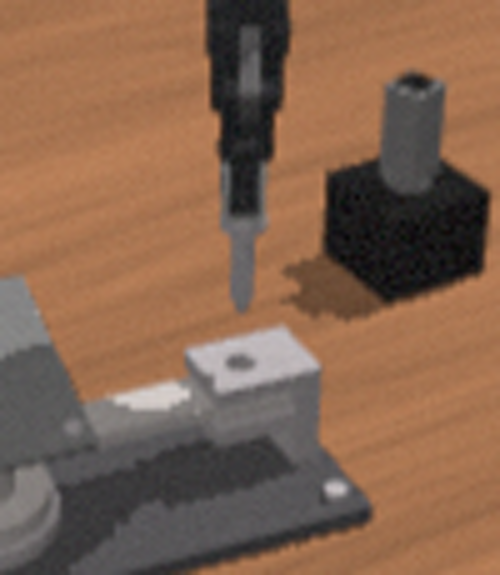

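The pin hangs straight, with its tip at (241,308) just above the fork hole at (238,361) in the crop. The gauge stands untouched at upper right.

Run:
```python
from h import *
c=read_camera("scene")
im=np.array(c["img"])[100:215,240:340];k=6
b=cv2.resize(im,None,fx=k,fy=k,interpolation=cv2.INTER_CUBIC);h=cv2.cvtColor(b,cv2.COLOR_RGB2HSV).astype(int)
m=((h[...,1]<70)).astype(np.uint8); m[:42*k]=0;m[64*k:]=0;m[:,:40*k]=0;m[:,56*k:]=0
n,l,s,ce=cv2.connectedComponentsWithStats(m);i=1+np.argmax(s[1:,4]);ys,xs=np.where(l==i)
for y in (ys.max(),ys.max()-2*k,ys.max()-5*k,ys.max()-8*k): print("row",(y+.5)/k-.5+100,"col",(xs[ys==y].mean()+.5)/k-.5+240, np.ptp(xs[ys==y])/k)
tip=((xs[ys>ys.max()-k].mean()+.5)/k-.5+240,(ys.max()+.5)/k-.5+100)
for z in(.100,.1024): print(z,onz(c,tip[0],tip[1]-.7,z))
print("hole",onz(c,287.3,171.95,.07));p,_=st()
print("tip px if at hole xy",proj(c,[.5498,.0522,.1024]),"tcp xy",proj(c,[*p[:2],.1024]))
```

```text
row 161.75 col 287.8333333333333 0.8333333333333334
row 159.75 col 287.8333333333333 3.1666666666666665
row 156.75 col 287.8333333333333 4.166666666666667
row 153.75 col 288.0833333333333 4.333333333333333
0.1 [0.5474 0.055  0.1   ]
0.1024 [0.5506 0.0528 0.1024]
hole [0.5515 0.0516 0.07  ]
t 4.75 p [0.5505 0.0509 0.162 ] F [-1.2707 -0.0825 -1.3568] w 0.19249770910593147 g 61.49942636489868 
q [ 0.122   0.3868 -0.4067  1.8964  0.193   0.8951 -0.939 ]
tip px if at hole xy [287.4435 160.9728] tcp xy [287.1688 161.2489]
```

Call:
arm_command(commands=[0, 0, 0.015, 0, 0, 0, 0.1, 0, 0, 0.025, 0, 0, 0, 0.1, 0, 0, 0.032, 0, 0, 0, 0.1, 0, 0, 0.037, 0, 0, 0, 0.1, 0, 0, 0.042, 0, 0, 0, 0.1, 0, 0, 0.047, 0, 0, 0, 0.1, 0, 0, 0.05, 0, 0, 0, 0.1])

```text
t: 5.45
eef_pos: [0.5501, 0.0512, 0.1108]
tool_rot: [-0.0, 0.875, 0.484, -0.0]
contact_force: [0.5, 0.0, -1.1]
gripper_width: 0.194
grasp_force: 61.5
```

Call:
arm_command(commands=[0, 0, 0.005, 0, 0, 0, 0.1, 0, 0, 0.01, 0, 0, 0, 0.1, 0, 0, 0.015, 0, 0, 0, 0.1, 0, 0, 0.02, 0, 0, 0, 0.1, 0, 0, 0.025, 0, 0, 0, 0.1, 0, 0, 0.028, 0, 0, 0, 0.1, 0, 0, 0.03, 0, 0, 0, 0.1, 0, 0, 0.032, 0, 0, 0, 0.1])

```text
t: 6.25
eef_pos: [0.5502, 0.0513, 0.0803]
tool_rot: [0.0, 0.875, 0.484, -0.0]
contact_force: [-9.5, -2.1, 26.3]
gripper_width: 0.198
grasp_force: 65.2
```

Call:
arm_command(commands=[0, 0, -0.001, 0, 0, 0, 0.33, 0, 0, -0.001, 0, 0, 0, 0.33, 0, 0, -0.001, 0, 0, 0, 0.33, 0, 0, -0.03, 0, 0, 0, 0.33, 0, 0, -0.07, 0, 0, 0, 0.33, 0, 0, -0.12, 0, 0, 0, 0.33, 0, 0, -0.12, 0, 0, 0, 0.33])

```text
t: 6.95
eef_pos: [0.5543, 0.0524, 0.206]
tool_rot: [0.002, 0.875, 0.484, 0.006]
contact_force: [1.7, 0.5, 0.7]
gripper_width: 0.33
grasp_force: 0.0
```

Run:
```python
from h import *
p,_=st()
a=snap("scene","s5.png",(250,130,330,200),7)
# expected head-top and collar pixel at home
print(proj(a,[.5515,.0516,.099]),proj(a,[.5515,.0516,.07]))
```

```text
t 6.95 p [0.5543 0.0524 0.206 ] F [1.7028 0.5044 0.6529] w 0.33030478881250375 g 0.0 
q [ 0.1364  0.3364 -0.4216  1.854   0.166   0.9732 -0.9159]
[287.5751 162.4712] [287.2853 171.9465]
```

View pics/s5.png

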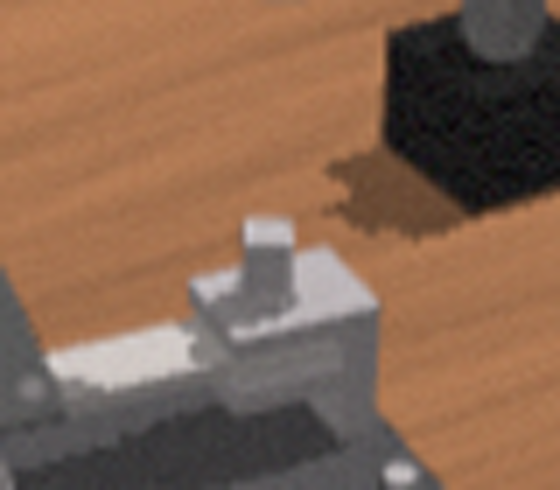

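The pin's head top is at about (287.8,162.4), which matches the home prediction (287.6,162.5), and the collar lies on the plate. Next is the gauge.

Call:
arm_command(commands=[0.104, -0.217, 0, 0, 0, -48.6, 0.55, 0.104, -0.217, 0, 0, 0, -48.6, 0.55, 0.104, -0.217, 0, 0, 0, -48.6, 0.55, 0.104, -0.217, 0, 0, 0, -48.6, 0.55, 0.104, -0.217, 0, 0, 0, -48.6, 0.55, 0.104, -0.217, 0, 0, 0, -48.6, 0.55, 0.104, -0.217, 0, 0, 0, -48.6, 0.55, 0.104, -0.217, 0, 0, 0, -48.6, 0.55])

```text
t: 7.8
eef_pos: [0.4215, 0.2534, 0.1984]
tool_rot: [-0.0, 0.599, 0.8, -0.001]
contact_force: [-0.1, -0.6, 0.6]
gripper_width: 0.551
grasp_force: 0.0
```

Call:
arm_command(commands=[0, 0, 0.02, 0, 0, 0, 0.55, 0, 0, 0.02, 0, 0, 0, 0.55, 0, 0, 0.02, 0, 0, 0, 0.55, 0, 0, 0.02, 0, 0, 0, 0.55])

```text
t: 8.2
eef_pos: [0.4219, 0.2543, 0.1798]
tool_rot: [0.0, 0.599, 0.801, 0.0]
contact_force: [0.1, 0.8, 0.4]
gripper_width: 0.549
grasp_force: 0.0
```

Run:
```python
from h import *
go([.421,.2547,.078],down(16.6))
```

```text
t 8.2 p [0.4219 0.2543 0.1798] F [0.1207 0.7857 0.4402] w 0.5494711309331926 g 0.0 
q [-0.0832  0.3143 -0.6891  1.9996  0.2516  0.9113 -0.6167]
shift [ 0.0006 -0.0008  0.1018] rot [ 0.0283 -0.0029 -0.1417]
```

Call:
arm_command(commands=[0, -0.001, 0.04, 0, 0, 0, 0.55, 0, -0.001, 0.075, 0, 0, 0, 0.55, 0, -0.001, 0.102, 0, 0, 0, 0.55, 0, -0.001, 0.102, 0, 0, 0, 0.55, 0, -0.001, 0.102, 0, 0, 0, 0.2, 0, -0.001, 0.102, 0, 0, 0, 0.2, 0, -0.001, 0.102, 0, 0, 0, 0.2, 0, -0.001, 0.102, 0, 0, 0, 0.2], force=60)

```text
t: 9.0
eef_pos: [0.4215, 0.2549, 0.0788]
tool_rot: [0.001, 0.598, 0.801, 0.001]
contact_force: [-0.1, -1.1, 7.3]
gripper_width: 0.296
grasp_force: 60.0
```

Call:
arm_command(commands=[0, 0, 0, 0, 0, 0, 0.2, 0, 0, 0, 0, 0, 0, 0.2])

```text
t: 9.2
eef_pos: [0.4215, 0.2549, 0.0788]
tool_rot: [0.001, 0.598, 0.801, 0.001]
contact_force: [-0.3, -1.5, 7.7]
gripper_width: 0.294
grasp_force: 60.1
```

Call:
arm_command(commands=[0, 0, -0.04, 0, 0, 0, 0.2, 0, 0, -0.08, 0, 0, 0, 0.2, 0, 0, -0.12, 0, 0, 0, 0.2, 0, 0, -0.16, 0, 0, 0, 0.2, 0, 0, -0.18, 0, 0, 0, 0.2, 0, 0, -0.18, 0, 0, 0, 0.2, 0, 0, -0.18, 0, 0, 0, 0.2])

```text
t: 9.9
eef_pos: [0.4203, 0.2539, 0.2573]
tool_rot: [0.0, 0.598, 0.801, 0.0]
contact_force: [-0.3, 0.4, -2.3]
gripper_width: 0.295
grasp_force: 63.6
```

```bash
cat >> h.py <<'E'
yaw=np.radians(-7.7);th=.35
xh=np.array([np.cos(yaw),np.sin(yaw),0])
nrm=np.sin(th)*xh+np.array([0,0,np.cos(th)])
ys=np.cos(th)*xh-np.array([0,0,np.sin(th)])
RT=Rn.from_matrix(np.c_[np.cross(ys,-nrm),ys,-nrm])
M=np.array([.519,-.111,.1034]);L=.0748
E
python3 - <<'E'
from h import *
go(M+nrm*(L+.06),RT);print(M+nrm*(L+.06))
E
```

```text
t 9.9 p [0.4203 0.2539 0.2573] F [-0.3057  0.4155 -2.2749] w 0.29469221159493264 g 63.62800598144531 
q [-0.0286  0.2172 -0.7283  1.9152  0.1653  1.0686 -0.5366]
shift [-0.3968  0.0329  0.0275] rot [19.7942  4.2665 23.9824]
[ 0.5648 -0.1172  0.23  ]
```

Call:
arm_command(commands=[-0.05, 0.004, 0, 0, 0, 0, 0.2, -0.1, 0.008, 0, 4, 1, 5, 0.2, -0.15, 0.012, 0, 8, 2, 10, 0.2, -0.2, 0.016, 0.005, 12, 3, 15, 0.2, -0.25, 0.02, 0.01, 16, 3.5, 19.5, 0.2, -0.3, 0.025, 0.015, 19.8, 4.3, 24, 0.2, -0.35, 0.029, 0.02, 19.8, 4.3, 24, 0.2, -0.397, 0.033, 0.027, 19.8, 4.3, 24, 0.2])

```text
t: 10.7
eef_pos: [0.5651, -0.119, 0.2277]
tool_rot: [-0.133, 0.741, 0.648, -0.116]
contact_force: [1.4, 0.1, -1.8]
gripper_width: 0.294
grasp_force: 63.3
```

Call:
arm_command(commands=[0, 0, 0, 0, 0, 0, 0.2, 0, 0, 0, 0, 0, 0, 0.2, 0, 0, 0, 0, 0, 0, 0.2, 0, 0, 0, 0, 0, 0, 0.2])

```text
t: 11.1
eef_pos: [0.5648, -0.1149, 0.2301]
tool_rot: [-0.132, 0.74, 0.649, -0.115]
contact_force: [0.1, 0.0, -1.6]
gripper_width: 0.294
grasp_force: 63.3
```

Run:
```python
from h import *
go(M+nrm*(L+.02),RT)
a=snap("scene","s6.png",(180,70,300,190),5)
p,R=st();tip=p+R.apply([0,0,L]);print("tip",tip,proj(a,tip),"M",proj(a,M))
```

```text
t 11.1 p [ 0.5648 -0.1149  0.2301] F [ 0.0809  0.0245 -1.6098] w 0.294185688293504 g 63.28335642814636 
q [ 0.3778  0.5516 -0.4101  1.5162  0.1599  1.467  -0.1905]
shift [-0.0023  0.0004  0.04  ] rot [-0.0968 -0.0262  0.187 ]
t 11.15 p [ 0.5649 -0.1152  0.2304] F [ 0.0141 -0.1651 -1.8102] w 0.2964076095818378 g 63.28376054763794 
q [ 0.3778  0.5513 -0.4099  1.5159  0.16    1.4671 -0.1904]
tip [ 0.5394 -0.1117  0.1601] [227.1922 157.3765] M [224.8425 173.227 ]
```

View pics/s6.png

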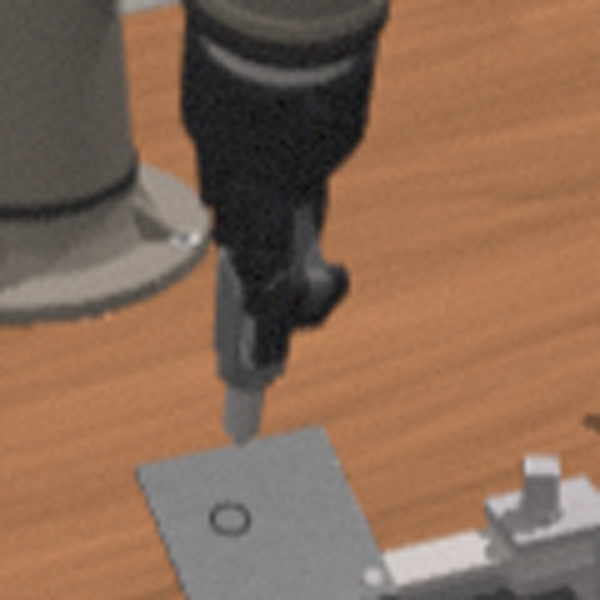

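The gauge is tilted with its tip at (247,441) in the crop, above the ring at (230,519). The pin head at (541,480) is still home.

Call:
arm_command(commands=[-0.003, 0, 0.015, 0, 0, 0, 0.2, -0.003, 0, 0.03, 0, 0, 0, 0.2, -0.003, 0, 0.045, 0, 0, 0, 0.2, -0.003, 0, 0.045, 0, 0, 0, 0.2, -0.003, 0, 0.045, 0, 0, 0, 0.2])

```text
t: 11.65
eef_pos: [0.5496, -0.1171, 0.1886]
tool_rot: [-0.132, 0.741, 0.648, -0.115]
contact_force: [-0.4, 0.4, -0.4]
gripper_width: 0.295
grasp_force: 63.5
```

Run:
```python
from h import *
go(M+nrm*L,RT)
a=snap("scene","s7.png",(205,135,255,185),12)
p,R=st();tip=p+R.apply([0,0,L]);print("tip",tip,proj(a,tip),"M",proj(a,M))
```

```text
t 11.65 p [ 0.5496 -0.1171  0.1886] F [-0.4137  0.4294 -0.45  ] w 0.29502382140047473 g 63.47767353057861 
q [ 0.388   0.5669 -0.4075  1.5929  0.1715  1.3769 -0.1958]
shift [ 0.002  -0.      0.0159] rot [-0.041  -0.0238  0.0735]
t 11.7 p [ 0.55   -0.1173  0.1889] F [-0.0054  0.4773 -0.3535] w 0.2985877862277532 g 63.47861051559448 
q [ 0.3881  0.5666 -0.4075  1.5921  0.1714  1.3768 -0.1958]
tip [ 0.5246 -0.1138  0.1187] [224.5236 169.4284] M [224.8425 173.227 ]
```

View pics/s7.png

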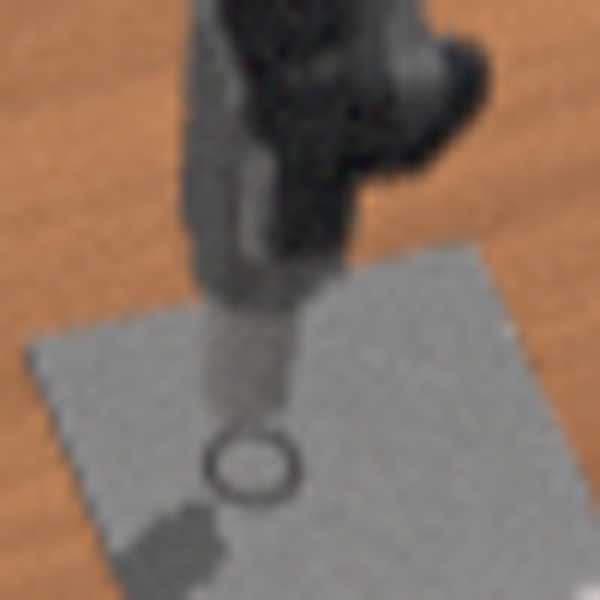

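In the crop the tip ends at about (247,419) and the ring is centred at (253,465). Both sit about 8 px right of prediction, so they agree with each other. I'm shifting 2 mm and approaching slowly.

Call:
arm_command(commands=[0.002, 0, 0.004, 0, 0, 0, 0.2, 0.002, 0, 0.008, 0, 0, 0, 0.2, 0.002, 0, 0.012, 0, 0, 0, 0.2, 0.002, 0, 0.012, 0, 0, 0, 0.2, 0.002, 0, 0.012, 0, 0, 0, 0.2, 0.002, 0, 0.012, 0, 0, 0, 0.2])

```text
t: 12.3
eef_pos: [0.5458, -0.1153, 0.1769]
tool_rot: [-0.132, 0.741, 0.648, -0.115]
contact_force: [-0.1, 0.3, -0.8]
gripper_width: 0.297
grasp_force: 63.5
```

```bash
cat >> h.py <<'E'
def force(n=8):
    F=[]
    for _ in range(n):
        read_camera("scene");o=get_obs();F.append(o["contact_force"])
    F=np.array(F);print("n force",F.mean(0)@nrm,"mean",F.mean(0),"sd",F.std(0))
    p=np.array(o["eef_pos"]);q=o["tool_rot"];R=Rn.from_quat([*q[1:],q[0]])
    d=R.inv().apply(M-p);print("tool-frame to M",d,"gap",d[2]-L, "tilt err deg",np.degrees(np.arccos(min(1,-R.apply([0,0,1])@nrm))),o["t"])
E
python3 -c "
from h import *
force()"
```

```text
n force -1.000236219360423 mean [-0.1131 -0.1832 -1.0328] sd [0.4632 0.3538 0.5032]
tool-frame to M [ 0.0006 -0.0001  0.0782] gap 0.003420905433248078 tilt err deg 0.06693931636894981 12.7
```

Call:
arm_command(commands=[0, 0, 0.002, 0, 0, 0, 0.2, 0, 0, 0.004, 0, 0, 0, 0.2, 0, 0, 0.005, 0, 0, 0, 0.2, 0, 0, 0.005, 0, 0, 0, 0.2])

```text
t: 13.1
eef_pos: [0.544, -0.115, 0.1721]
tool_rot: [-0.132, 0.741, 0.648, -0.115]
contact_force: [0.0, 0.5, 0.6]
gripper_width: 0.299
grasp_force: 63.5
```

```bash
python3 -c "
from h import *
force()"
```

```text
n force 0.47764628830559597 mean [ 0.6591 -0.0869  0.2658] sd [0.3738 0.3536 0.3262]
tool-frame to M [ 0.0005 -0.0001  0.0733] gap -0.0015257397905823894 tilt err deg 0.06259995089363508 13.5
```

Call:
arm_command(commands=[0, 0, 0.001, 0, 0, 0, 0.2, 0, 0, 0.002, 0, 0, 0, 0.2, 0, 0, 0.003, 0, 0, 0, 0.2, 0, 0, 0.0037, 0, 0, 0, 0.2, 0, 0, 0.0037, 0, 0, 0, 0.2, 0, 0, 0.0037, 0, 0, 0, 0.2])

```text
t: 14.1
eef_pos: [0.5428, -0.1148, 0.1687]
tool_rot: [-0.132, 0.741, 0.648, -0.115]
contact_force: [0.3, -0.4, 1.2]
gripper_width: 0.296
grasp_force: 63.7
```

```bash
python3 -c "
from h import *
force(12)
snap('scene','s8.png',(205,135,305,185),7)"
```

```text
n force 2.149980586414167 mean [ 1.0267 -0.1499  1.91  ] sd [0.3689 0.5315 0.4435]
tool-frame to M [ 0.0005 -0.0002  0.0695] gap -0.005281888493474024 tilt err deg 0.06504616887168646 14.7
```

View pics/s8.png

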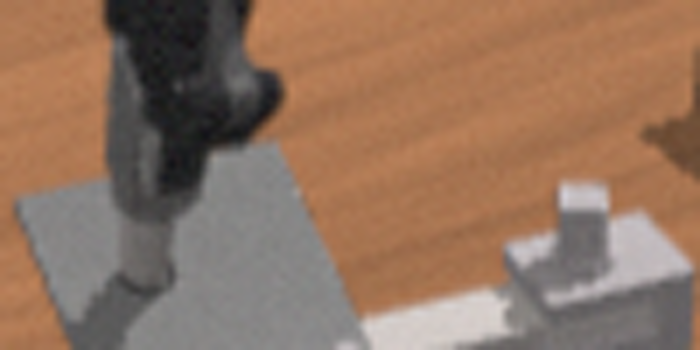

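The sleeve's end is at about (147,280), centred on the ring (expected 148,271; its right edge shows at 172,275). The force is 3.1 N above baseline, so the tip is about half way in, and the pin at (583,225) is still home.

```bash
python3 -c "
from h import *
print(hand_in())"
```

```text
the job is handed in; nothing more can be done
None
```

I handed the job in at about 15 s with the pin home on the fork and the gauge held square in the ring, tip about half way in (about 3.1 N); however, the brown and purple look-alike pins fell over during the pin grasp, and I can't say whether the gripper touched them.

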